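Wedge the grinder's work table off its ledges and hold it

ROBOT

A 7-joint arm with a two-finger parallel gripper is mounted at the origin on the work surface. World frame = base frame: x ahead of the robot, y to its left, z up, the work surface at z = 0. Lengths are in m, angles in rad, forces in N, time in s.
With the tool pointing down it reaches from about 0.4 to 0.85 m from the base axis. Payload 4.5 kg.
Tool frame: the origin (TCP) lies midway between the tips of the shut fingers; the grasp point (between the pads) lies 19 mm behind it; z points along the fingers, y is the direction in which the jaws open and shut (so a half turn about z gives the same grasp; the last joint's range is limited). The gripper opens to 88 mm and grips with 3 to 60 N. Pads are 18 mm wide; open, the fingers measure 123 mm over their backs; the gripper's body (75 mm by 187 mm) begins 45 mm behind the grasp point.
Start: joints at [-1.267, 0.689, -0.195, 1.565, 0.157, 0.902, -0.215], TCP at [0.167, 0.602, 0.239] pointing down, gripper open.
Joint ranges: [-3.01, 3.01], [-0.46, 2.08], [-1.47, 1.51], [0.13, 2.56], [-1, 4.14], [0.04, 2.09], [-2.66, 2.66]. Speed limits (rad/s): [2.57, 2.57, 3.14, 3.14, 3.14, 3.14, 3.14].

INTERFACE

Orientations are given as a rotation vector (axis times angle).
In Python, from rig import ctrl gives the robot as it stands. The module is installed in compiled form; this text tells all that it offers.
- The arm moves only by the tool servo_tool, never from a script. Its arguments are lists of equal length, an entry for each row: "gripper": the closure in counts, from 0 (fully open) to 255 (shut); "xyz": the shift along the world's x, y, z in mm, a list of three; "turn": the turn about the world's z in rad. In form: {"gripper": [gripper, ...], "xyz": [[dx, dy, dz], ...], "turn": [turn, ...]}. A call has 1 to 10 rows; each row is the pose to reach, as a shift and turn from the pose measured when the call began; what a row does not reach only later rows make up. A row lasts 1/12 s, in which the tool goes at most 41.7 mm and 7.16 degrees, less where a joint would pass 70% of its speed; a pose out of reach is approached as far as the arm can. A call with a gripper value outside its range is refused whole. The fingers move at their own pace and stop on an object; "newtons" is the grip in N (left out, the last holds). Time passes only in rows, so rows that repeat a pose let the fingers close. It gives the time, the measured TCP pose, the force and the opening at its end, in the units of the state.
- ctrl.observe(): the state, without advancing time (a new reading comes with each control period).
- ctrl.camera(name): name is "side" or "top" or "wrist"; returns the picture (420x560x3 uint8, red, green, blue); there is no depth.
- ctrl.calibration(name): a dict with "mtx" (3x3 intrinsics, pixels), "R" (3x3) and "t" (3): a world point X has camera coordinates R X + t. Camera axes: x right, y down, z forward; pixel columns grow to the right and rows downward; lengths in m; the calibration is good to about 2 mm. A picture is of the moment at which its call begins: read the wrist's pose just before it. calibration takes no time and is no camera call; for the wrist camera it gives the pose at the moment of the call.
- ctrl.sign_off(): hands the job in, once; it reports no verdict.
The state is a dict: "time": time; "joints": joint angles; "qd": joint speeds; "tau": joint torques, N m; "tcp_pos": TCP position; "eef_rot": TCP orientation; "ft_force": force on the tool from outside, world axes, zero at the start; "ft_torque": the same for the moment, N m; "gripper_width": finger opening in m.
Only numpy, scipy, OpenCV 4.12 (cv2) and the standard library are available. Lean on these libraries where they do the work, as an engineer would, in place of code of your own. Each camera call takes 0.05 s, during which the arm holds its last target.

TASK

Clear the cardboard pack of dressing sticks out of the wedge's lane into the open drawer and slide the drawer fully shut. Then, with the orange wedge flat on the bench, push its toe in under the yellow lip of the grinder's work table until the table has just lifted off its ledges, a gap of about 5 mm, and finish while still holding the wedge there by its black grip, so that only the wedge carries the table and I can tighten the clamps. Don't touch the table with the gripper, never jack it up by more than about a centimetre, and leave the other things on the bench alone.

Things in the scene. Friction and masses are not known exactly. Their poses are not given: they have to be found in the camera images.
- grinder: Dark green disc grinder, bolted down. Origin on the bench under the middle of its work table. +y points to its disc (face at y = +85 mm; machine ends at +232 mm, 185 mm tall): the wedge goes in along +y from the -y side. Two fixed ledges, 14 mm high and wide, at x = -47 and +47 mm from y = -55 mm on, carry the table; between them is an 80 mm channel of bare bench.
- work_table (a joint): Lift of the grinder's work table, m: 0 = on its ledges, grows as it rises straight up on two guide posts (40 mm at most); falls back unless held up. An aluminium plate 110 mm (grinder x) x 140 mm (grinder y) x 12 mm with a yellow lip, about 0.8 kg. At rest its underside is 14 mm, its top 26 mm above the bench; guide posts end 80 mm above it.
- table_lip (a point): Middle of the lower edge of the table's yellow lip, 70 mm to the -y side of the table's centre, 14 mm above the bench at rest; rises with the table. Axes as the grinder's.
- wedge_grip (a point): Centre of the black grip block of the orange wedge, 24 mm above the wedge's underside; block 30 mm along the wedge, 32 mm across, 48 mm tall. The wedge's +x axis points from the grip to its thin toe. 0.22 kg, starts lying flat on the bench.
- wedge_toe (a point): Underside of the wedge's toe, mid width, 105 mm ahead of the grip's centre. The ramp is 32 mm wide, 3 mm high at the toe, rising straight to 30 mm at 90 mm behind it (slope 0.3: the resting table is touched about 37 mm behind the toe; then each 10 mm further in lifts it 3 mm). Axes as the wedge's.
- pack_mid (a point): Centre of a cardboard pack of dressing sticks with a blue band, 64 mm (its x) x 40 mm (its y) x 26 mm tall, about 0.12 kg, lying flat on the bench in the wedge's lane before the table lip.
- chest_drawer0 (a joint): Opening of the red-fronted drawer of the small grey chest, m: 0 = shut; starts 0.115 to 0.13 open. About 1 N of friction, stays where it is left. The chest is 190 mm wide, 85 mm tall.
- drawer_space (a point): Point on the drawer's floor, 52 mm behind the inside of its front wall, mid width; moves with the drawer, in the middle of the uncovered part when open. -x is the opening direction. Inside 148 mm wide (y), floor 22 mm above the bench, side walls 41 mm above the floor. The front panel's outer face is 73 mm to the -x side, its top edge 74 mm above the bench.
- chest_drawer0_handle (a point): Middle of the drawer's steel bar handle (11 mm thick, 95 mm long along y), 35 mm in front of the front panel, 47 mm above the bench; moves with the drawer. Axes as drawer_space.
- whetstone_mid (a point): Bystander, leave alone: two-tone sharpening stone, 55 x 150 x 25 mm, lying flat beyond the lane; its centre
- oil_mid (a point): Bystander, leave alone: small amber oil bottle, 38 mm across, 100 mm tall, standing on top of the drawer chest; its centre
- spanner_mid (a point): Bystander, leave alone: steel spanner, 150 mm long, lying flat on the bench beside the grinder; its middle
- tin_mid (a point): Bystander, leave alone: bare metal tin, 70 mm across, 90 mm tall; its centre
- cup_mid (a point): Bystander, leave alone: blue ceramic cup, 72 mm across, 85 mm tall; its centre
- carton_mid (a point): Bystander, leave alone: small plain carton, 60 x 50 x 60 mm, at the back; its centre
- spare_belt_mid (a point): Bystander, leave alone: stiff green abrasive belt ring lying flat, 180 mm across, 40 mm tall; its centre

How it is judged:
By the outcome, as a careful person would: the job done as asked, in the order asked, and still so for the second after the job is handed in, while the arm keeps its last pose, push and grip.
It also fails if it takes over 72 s, if anything falls off the work surface, if the arm or the gripper's body presses on something with over 40 N, if the wrist force passes 120 N, or if a joint passes its speed limit or range.

## Working session

There is one attempt and no reset: what is moved stays moved. The work goes in short steps, Python scripts to look and compute and a tool call to move; the robot and the scene stay as the last step left them, time stands still between calls to the robot, and variables do not carry over. Pictures are saved under pics/ and viewed, and the job is handed in when it is done.

Besides the shell and the picture viewer there is one more tool, called after ">>>" by a JSON object that holds its "op" and its "data", one argument or row to a line. servo_tool: Moves the arm, as the interface text tells. Its arguments: {"type":"object","properties":{"gripper":{"type":"array"},"xyz":{"type":"array"},"turn":{"type":"array"},"newtons":{"type":"number"}},"required":["gripper","xyz","turn"]}

```bash
mkdir -p pics
cat > h.py <<'E'
import numpy as np, cv2
from rig import ctrl
def snap(n,f):
    c=ctrl.calibration(n); im=ctrl.camera(n); cv2.imwrite(f'pics/{f}.png',cv2.cvtColor(im,cv2.COLOR_RGB2BGR)); np.savez(f'pics/{f}.npz',im=im,**{k:np.array(c[k]) for k in('mtx','R','t')}); return im,c
def load(f):
    d=np.load(f'pics/{f}.npz'); return d['im'],d
def ray(c,u,v,z):
    K,R,t=[np.array(c[k]) for k in('mtx','R','t')]
    o=-R.T@t.ravel(); d=R.T@np.linalg.solve(K,[u,v,1.]); return o+d*(z-o[2])/d[2]
def proj(c,X):
    K,R,t=[np.array(c[k]) for k in('mtx','R','t')]
    p=K@(R@np.array(X)+t.ravel()); return p[:2]/p[2]
E
python3 - <<'E'
from h import *
for n in('top','side','wrist'):
    im,c=snap(n,n+'0'); print(n,-np.array(c['R']).T@np.array(c['t']).ravel())
s=ctrl.observe(); print(s)
E
```

```text
top [0.48287477 0.01551598 1.66378819]
side [ 0.31151968 -0.96955796  0.95444176]
wrist [0.09365586 0.62065415 0.38288566]
{'time': 0.15, 'joints': array([-1.26723854,  0.68977226, -0.19449797,  1.56603407,  0.1572992 ,
        0.90248793, -0.21508442]), 'qd': array([ 7.62865493e-04, -3.32111054e-03,  9.07940332e-04, -2.17276662e-03,
        2.03860402e-05, -7.54346967e-04, -8.96923090e-04]), 'tau': array([-1.82441781e-03, -5.27868927e+01, -1.26885395e+00, -1.53588581e+01,
       -5.25933201e-02,  3.82365834e-03,  1.28744805e-04]), 'tcp_pos': array([0.1664913 , 0.60195913, 0.23812436]), 'eef_rot': array([-4.22365863e-01, -3.11300501e+00,  2.06319529e-03]), 'ft_force': array([-0.12002229, -0.89755506,  0.03426358]), 'ft_torque': array([-0.00345879,  0.00038965,  0.10187193]), 'gripper_width': 0.08796244278633754}
```

View pics/top0.png

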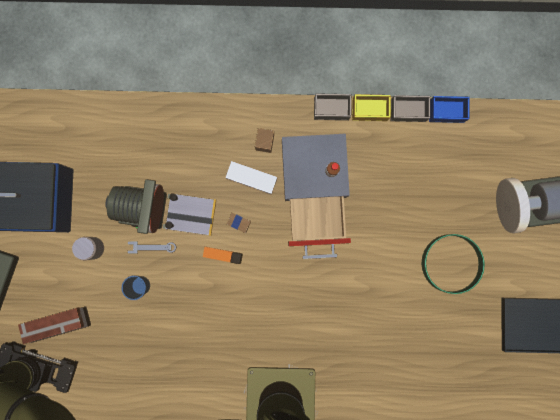

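View pics/side0.png

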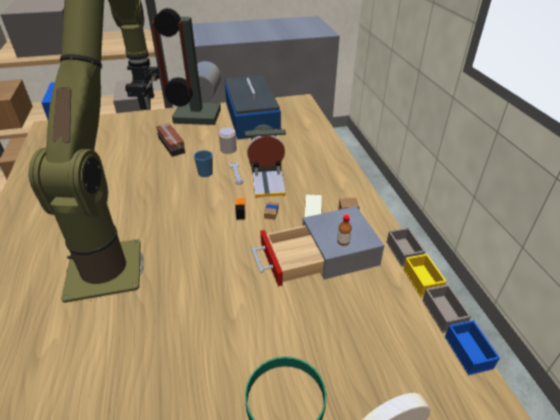

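View pics/wrist0.png

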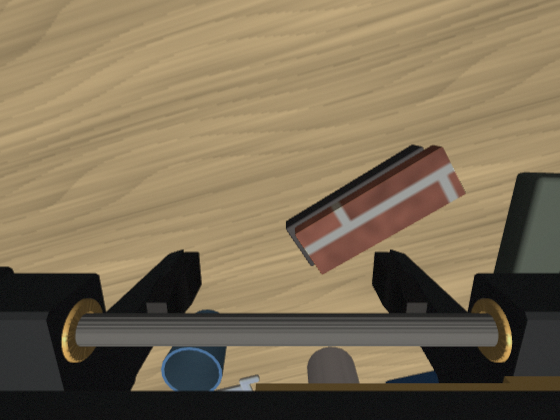

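The top view has +x up and +y left. It shows the grinder table around (190,215), the pack at (239,223), the wedge at (222,256) and the drawer front at (319,241). I'll zoom in to measure.

Run:
```python
from h import *
im,c=load('top0')
a=im[120:275,150:360]; cv2.imwrite('pics/top0z.png',cv2.cvtColor(cv2.resize(a,None,fx=3.8,fy=3.8,interpolation=cv2.INTER_CUBIC),cv2.COLOR_RGB2BGR))
im,c=load('side0')
a=im[120:290,180:400]; cv2.imwrite('pics/side0z.png',cv2.cvtColor(cv2.resize(a,None,fx=3.5,fy=3.5,interpolation=cv2.INTER_CUBIC),cv2.COLOR_RGB2BGR))
im,c=load('top0'); hsv=cv2.cvtColor(im,cv2.COLOR_RGB2HSV)
def m(lo,hi,box,z,name):
    k=cv2.inRange(hsv,lo,hi); b=np.zeros_like(k); x0,y0,x1,y1=box; b[y0:y1,x0:x1]=k[y0:y1,x0:x1]
    cs,_=cv2.findContours(b,cv2.RETR_EXTERNAL,cv2.CHAIN_APPROX_NONE)
    if not cs: print(name,'none');return
    q=max(cs,key=cv2.contourArea); r=cv2.minAreaRect(q); bp=cv2.boxPoints(r)
    print(name,r,[ray(c,u,v,z)[:2].round(4).tolist() for u,v in bp], ray(c,*r[0],z).round(4))
m((5,180,150),(18,255,255),(195,240,250,270),0.015,'orange')
m((20,130,120),(35,255,255),(200,180,235,240),0.026,'yellow')
m((110,80,40),(130,255,255),(225,205,255,240),0.026,'blue')
m((0,150,60),(5,255,255),(280,230,355,250),0.074,'redfront')
print(c['mtx'])
```

```text
orange ((217.07691955566406, 254.11538696289062), (26.867910385131836, 9.217458724975586), 11.309932708740234) [[0.4323, 0.243], [0.46, 0.2383], [0.4457, 0.1572], [0.418, 0.162]] [0.439  0.2001 0.015 ]
yellow ((212.9324493408203, 209.90541076660156), (1.8083887100219727, 22.193862915039062), 9.462322235107422) [[0.5404, 0.2227], [0.6075, 0.2135], [0.6067, 0.2081], [0.5396, 0.2173]] [0.5735 0.2154 0.026 ]
blue ((236.30001831054688, 221.4000244140625), (6.260990142822266, 12.074767112731934), 26.56505012512207) [[0.5274, 0.1596], [0.5607, 0.144], [0.5525, 0.1267], [0.5193, 0.1423]] [0.54   0.1431 0.026 ]
redfront ((319.4346618652344, 241.78030395507812), (4.493556022644043, 61.12663269042969), 86.93350982666016) [[0.4833, -0.0172], [0.4969, -0.1972], [0.4837, -0.1981], [0.4701, -0.0182]] [ 0.4835 -0.1076  0.074 ]
[[537.36036895   0.         276.44438154]
 [  0.         537.36036895 208.63720806]
 [  0.           0.           1.        ]]
```

View pics/top0z.png

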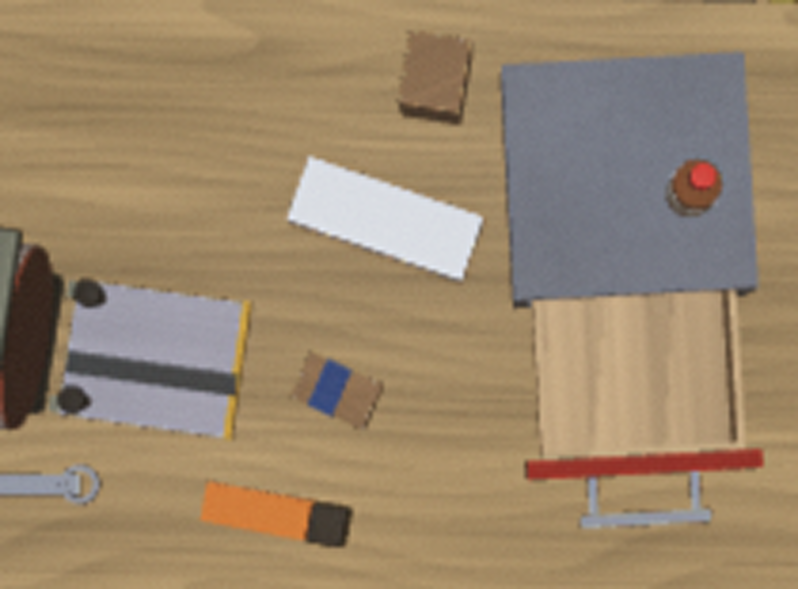

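View pics/side0z.png

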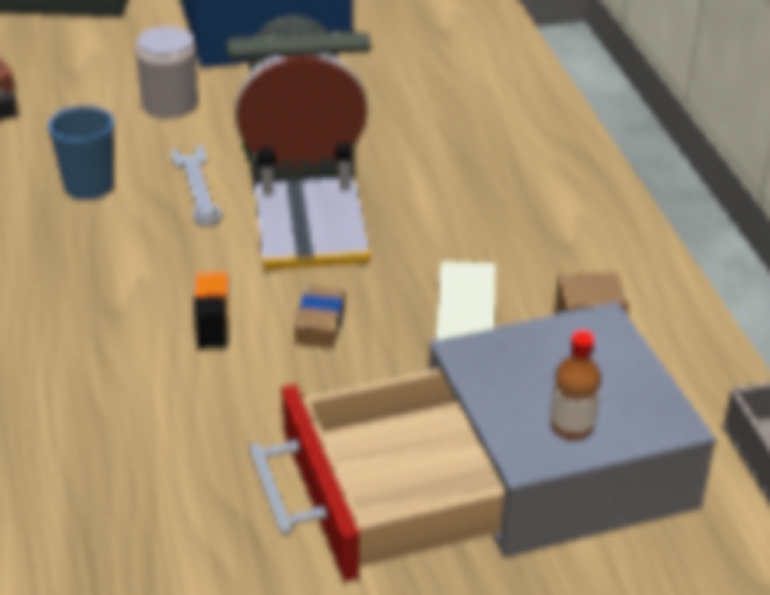

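Run:
```python
from h import *
im,c=load('top0')
P=lambda x,y,z: ray(c,(x+.5)/3.8-.5+150,(y+.5)/3.8-.5+120,z)[:2]
def show(n,pts,z):
    w=np.array([P(x,y,z) for x,y in pts]); print(n,w.round(4).tolist(),'mean',w.mean(0).round(4)); return w
def ang(a,b): d=b-a; return np.degrees(np.arctan2(d[1],d[0])).round(1),np.linalg.norm(d).round(4)
w=show('pack',[(308,352),(382,380),(366,427),(293,398)],.026); print(ang(w[0],w[1]),ang(w[3],w[2]),ang(w[0],w[3]))
w=show('grip',[(311,500),(351,506),(346,546),(306,541)],.048);print(ang(w[0],w[1]),ang(w[3],w[2]),ang(w[0],w[3]))
w=show('toe',[(206,483),(201,518)],.003)
w=show('lip',[(249,300),(232,438)],.026);print(ang(w[0],w[1]))
w=show('tablefar',[(75,282),(63,412)],.026)
w=show('front',[(525,470),(763,459)],.074);print(ang(w[0],w[1]))
w=show('frontfoot-outer',[(528,480),(763,466)],.074)
w=show('handle',[(582,521),(711,514)],.047);print(ang(w[0],w[1]))
w=show('chestfront',[(513,301),(756,287)],.085);print(ang(w[0],w[1]))
w=show('chestback',[(502,67),(744,55)],.085)
w=show('stone',[(311,157),(484,219),(464,279),(289,219)],.025)
w=show('carton',[(405,34),(473,40),(462,118),(400,108)],.06)
w=show('oil',[(704,174)],.1)
```

```text
pack [[0.5675, 0.161], [0.5463, 0.101], [0.5083, 0.1129], [0.5303, 0.172]] mean [0.5381 0.1367]
(np.float64(-109.5), np.float64(0.0636)) (np.float64(-110.4), np.float64(0.0631)) (np.float64(163.5), np.float64(0.0388))
grip [[0.4495, 0.1535], [0.4455, 0.1218], [0.414, 0.1249], [0.4172, 0.1566]] mean [0.4315 0.1392]
(np.float64(-97.2), np.float64(0.0319)) (np.float64(-95.8), np.float64(0.0318)) (np.float64(174.6), np.float64(0.0324))
toe [[0.4604, 0.2429], [0.4321, 0.2461]] mean [0.4462 0.2445]
lip [[0.6083, 0.2096], [0.4972, 0.22]] mean [0.5528 0.2148]
(np.float64(174.6), np.float64(0.1117))
tablefar [[0.6198, 0.3501], [0.515, 0.3562]] mean [0.5674 0.3532]
front [[0.4769, -0.0143], [0.4895, -0.199]] mean [ 0.4832 -0.1067]
(np.float64(-86.1), np.float64(0.1851))
frontfoot-outer [[0.4692, -0.0168], [0.4841, -0.1991]] mean [ 0.4767 -0.108 ]
handle [[0.4377, -0.0606], [0.4454, -0.1623]] mean [ 0.4416 -0.1114]
(np.float64(-85.6), np.float64(0.1019))
chestfront [[0.6075, -0.0021], [0.6225, -0.1903]] mean [ 0.615  -0.0962]
(np.float64(-85.4), np.float64(0.1888))
chestback [[0.7905, 0.0103], [0.8041, -0.1784]] mean [ 0.7973 -0.084 ]
stone [[0.7254, 0.163], [0.6781, 0.022], [0.6292, 0.037], [0.6747, 0.1793]] mean [0.6768 0.1003]
carton [[0.8202, 0.0878], [0.8165, 0.0337], [0.7539, 0.0411], [0.7609, 0.0903]] mean [0.7879 0.0632]
oil [[0.7077, -0.1471]] mean [ 0.7077 -0.1471]
```

>>> {"op": "servo_tool", "data": {
  "gripper": [0, 0, 0, 0, 0, 0, 0, 0, 0, 0],
  "xyz": [
    [23, -29, 0],
    [46, -58, 0],
    [69, -87, 0],
    [93, -116, 0],
    [116, -145, 0],
    [140, -174, 0],
    [163, -203, 0],
    [186, -232, 0],
    [209, -261, 0],
    [232, -290, 0]
  ],
  "turn": [0.1, 0.2, 0.3, 0.4, 0.5, 0.6, 0.7, 0.8, 0.9, 1.0]
}}

```text
time: 0.98
tcp_pos: [0.3994, 0.3102, 0.238]
eef_rot: [-1.129, 2.931, -0.002]
ft_force: [1.0, -0.1, -0.3]
gripper_width: 0.0882
```

>>> {"op": "servo_tool", "data": {
  "gripper": [0, 0, 0, 0, 0, 0, 0, 0, 0, 0],
  "xyz": [
    [20, -25, 0],
    [40, -50, 0],
    [60, -75, 0],
    [80, -100, -10],
    [100, -125, -30],
    [115, -145, -50],
    [130, -162, -70],
    [139, -173, -78],
    [139, -173, -78],
    [139, -173, -78]
  ],
  "turn": [0.08, 0.16, 0.24, 0.32, 0.4, 0.46, 0.487, 0.487, 0.487, 0.487]
}}

```text
time: 1.82
tcp_pos: [0.5381, 0.1377, 0.1601]
eef_rot: [-1.8, 2.574, -0.0]
ft_force: [-0.1, 1.4, -0.1]
gripper_width: 0.088
```

Run:
```python
from h import *
s=ctrl.observe(); print(s['tcp_pos'],s['eef_rot'])
im,c=snap('wrist','w1')
R=cv2.Rodrigues(s['eef_rot'])[0]; print(np.degrees(np.arctan2(R[1,1],R[0,1])), proj(c,s['tcp_pos']))
```

```text
[0.53806295 0.13773449 0.16008729] [-1.80038316e+00  2.57377559e+00 -3.05396065e-04]
159.94638298007303 [284.78161366 271.57978641]
```

View pics/w1.png

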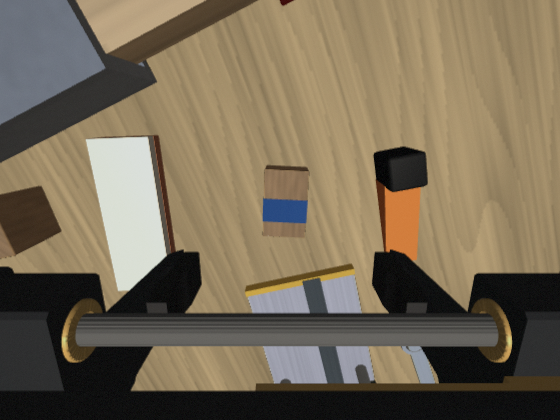

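The wrist view has the pack centred at about (285,204), nearly square to the jaws. The yellow lip runs (247,290)–(353,270), and the black grip is at (400,168).

Run:
```python
from h import *
im,c=load('w1')
def show(n,pts,z):
    w=np.array([ray(c,x,y,z)[:2] for x,y in pts]); print(n,w.round(4).tolist(),'mean',w.mean(0).round(4)); return w
def ang(a,b): d=b-a; return np.degrees(np.arctan2(d[1],d[0])).round(1),np.linalg.norm(d).round(4)
w=show('pack',[(265,170),(308,172),(305,237),(263,235)],.026); print(ang(w[0],w[3]),ang(w[1],w[2]),ang(w[0],w[1]))
w=show('lip',[(247,288),(352,267)],.026);print(ang(w[0],w[1]))
w=show('griptop',[(374,153),(422,147),(427,182),(377,189)],.048);print(ang(w[0],w[3]),ang(w[1],w[2]))
```

```text
pack [[0.5449, 0.1038], [0.5097, 0.1185], [0.5324, 0.1761], [0.569, 0.1606]] mean [0.539  0.1398]
(np.float64(67.1), np.float64(0.0617)) (np.float64(68.5), np.float64(0.0619)) (np.float64(157.3), np.float64(0.0382))
lip [[0.6044, 0.2077], [0.4996, 0.2214]] mean [0.552  0.2146]
(np.float64(172.6), np.float64(0.1056))
griptop [[0.4549, 0.1181], [0.4176, 0.1266], [0.4201, 0.156], [0.4605, 0.1476]] mean [0.4383 0.1371]
(np.float64(79.3), np.float64(0.03)) (np.float64(85.0), np.float64(0.0295))
```

>>> {"op": "servo_tool", "data": {
  "gripper": [0, 0, 0, 0, 0, 0, 255, 255, 255, 255],
  "xyz": [
    [0, 1, -35],
    [0, 1, -70],
    [0, 1, -105],
    [0, 1, -130],
    [0, 1, -148],
    [0, 1, -153],
    [0, 1, -153],
    [0, 1, -153],
    [0, 1, -153],
    [0, 1, -153]
  ],
  "turn": [0, -0.01, -0.02, -0.02, -0.02, -0.02, -0.02, -0.02, -0.02, -0.02],
  "newtons": 15
}}

```text
time: 2.7
tcp_pos: [0.5388, 0.1408, 0.0095]
eef_rot: [-1.775, 2.586, -0.001]
ft_force: [-0.5, -1.2, -0.3]
gripper_width: 0.064
```

>>> {"op": "servo_tool", "data": {
  "gripper": [255, 255, 255, 255],
  "xyz": [
    [0, 0, 0],
    [0, 0, 0],
    [0, 0, 0],
    [0, 0, 0]
  ],
  "turn": [0, 0, 0, 0]
}}

```text
time: 3.03
tcp_pos: [0.5394, 0.1408, 0.01]
eef_rot: [-1.774, 2.585, -0.001]
ft_force: [0.1, -0.3, 3.4]
gripper_width: 0.0399
```

>>> {"op": "servo_tool", "data": {
  "gripper": [255, 255, 255, 255, 255, 255, 255, 255, 255, 255],
  "xyz": [
    [0, 0, 20],
    [0, 0, 50],
    [0, -10, 85],
    [2, -30, 115],
    [4, -60, 135],
    [6, -90, 140],
    [8, -120, 140],
    [10, -150, 140],
    [12, -180, 140],
    [13, -205, 140]
  ],
  "turn": [0, 0, -0.08, -0.2, -0.32, -0.44, -0.56, -0.68, -0.8, -0.92]
}}

```text
time: 3.87
tcp_pos: [0.5518, -0.0671, 0.1498]
eef_rot: [-0.43, 3.108, -0.007]
ft_force: [-0.5, 0.1, -1.4]
gripper_width: 0.0397
```

>>> {"op": "servo_tool", "data": {
  "gripper": [255, 255, 255, 255, 255, 255],
  "xyz": [
    [0, -20, 0],
    [0, -33, 0],
    [0, -38, 0],
    [0, -38, 0],
    [0, -38, 0],
    [0, -38, 0]
  ],
  "turn": [-0.1, -0.18, -0.21, -0.21, -0.21, -0.21]
}}

```text
time: 4.37
tcp_pos: [0.5519, -0.1031, 0.1498]
eef_rot: [-0.108, 3.136, -0.005]
ft_force: [-0.7, 0.3, -1.4]
gripper_width: 0.0397
```

Run:
```python
from h import *
s=ctrl.observe(); R=cv2.Rodrigues(s['eef_rot'])[0]; print(s['tcp_pos'],np.degrees(np.arctan2(R[1,1],R[0,1])),s['gripper_width'])
im,c=snap('wrist','w2')
print([proj(c,p).round(0) for p in [(.5495,-.1025,.022),(.4416,-.1114,.047),(.4767,-.108,.074)]])
im,c=snap('side','s2')
```

```text
[ 0.5518613  -0.10310251  0.14976854] 93.9478938980361 0.03972060670565102
[array([289., 201.]), array([287.,  64.]), array([288., 116.])]
```

View pics/w2.png

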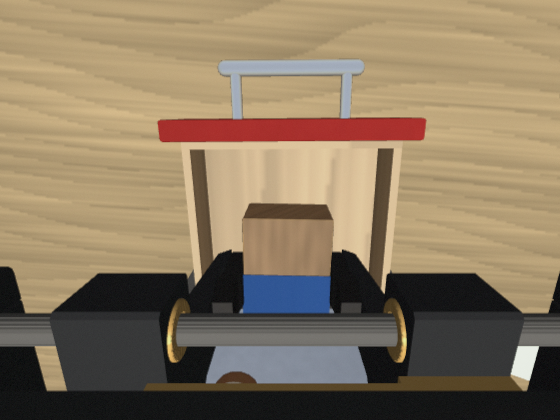

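View pics/s2.png

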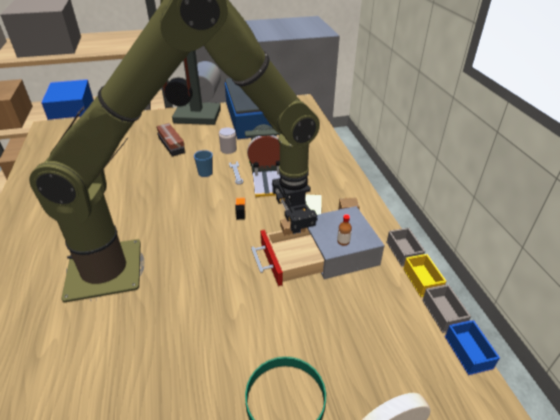

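The pack at (288,240) sits between the drawer side walls, which are near columns 195 and 395. The front panel is at row 120 and the handle at (291,67). Lowering now.

>>> {"op": "servo_tool", "data": {
  "gripper": [255, 255, 255, 255, 255, 255, 255, 255, 255],
  "xyz": [
    [0, 0, -25],
    [0, 0, -50],
    [0, 0, -75],
    [0, 0, -95],
    [0, 0, -107],
    [0, 0, -113],
    [0, 0, -116],
    [0, 0, -116],
    [0, 0, -116]
  ],
  "turn": [0, 0, 0, 0, 0, 0, 0, 0, 0]
}}

```text
time: 5.22
tcp_pos: [0.5527, -0.1033, 0.0347]
eef_rot: [-0.107, 3.135, -0.006]
ft_force: [-0.6, -0.2, -0.7]
gripper_width: 0.0401
```

>>> {"op": "servo_tool", "data": {
  "gripper": [90, 90, 90, 90, 90],
  "xyz": [
    [0, 0, 0],
    [0, 0, 0],
    [0, 0, 0],
    [0, 0, 0],
    [0, 0, 0]
  ],
  "turn": [0, 0, 0, 0, 0]
}}

```text
time: 5.63
tcp_pos: [0.5528, -0.1034, 0.035]
eef_rot: [-0.107, 3.134, -0.006]
ft_force: [0.4, -0.9, -0.1]
gripper_width: 0.057
```

>>> {"op": "servo_tool", "data": {
  "gripper": [90, 90, 90, 160, 255, 255, 255, 255, 255, 255],
  "xyz": [
    [0, 0, 25],
    [0, 0, 55],
    [0, 0, 85],
    [-15, 0, 105],
    [-45, -2, 105],
    [-80, -4, 105],
    [-112, -6, 105],
    [-135, -8, 105],
    [-147, -9, 105],
    [-147, -9, 105]
  ],
  "turn": [0, 0, 0, 0, 0, 0, 0, 0, 0, 0]
}}

```text
time: 6.47
tcp_pos: [0.402, -0.1129, 0.1402]
eef_rot: [-0.106, 3.139, -0.007]
ft_force: [-0.8, -0.2, 0.4]
gripper_width: 0.012
```

>>> {"op": "servo_tool", "data": {
  "gripper": [255, 255, 255, 255, 255, 255],
  "xyz": [
    [0, 0, -30],
    [0, 0, -60],
    [0, 0, -85],
    [0, 0, -100],
    [0, 0, -103],
    [0, 0, -103]
  ],
  "turn": [0, 0, 0, 0, 0, 0]
}}

```text
time: 6.97
tcp_pos: [0.3926, -0.1141, 0.0508]
eef_rot: [0.112, -3.104, 0.011]
ft_force: [-1.5, 0.1, 0.6]
gripper_width: 0.0004
```

Run:
```python
from h import *
s=ctrl.observe(); print(s['tcp_pos'],s['ft_force'],s['gripper_width'])
im,c=snap('side','s3')
a=im[180:310,200:400]; cv2.imwrite('pics/s3z.png',cv2.cvtColor(cv2.resize(a,None,fx=3.8,fy=3.8,interpolation=cv2.INTER_CUBIC),cv2.COLOR_RGB2BGR))
im,c=snap('wrist','w3')
```

```text
[ 0.39255167 -0.11412448  0.05082277] [-1.4638955   0.0673506   0.58847048] 0.0003557501173134616
```

View pics/s3z.png

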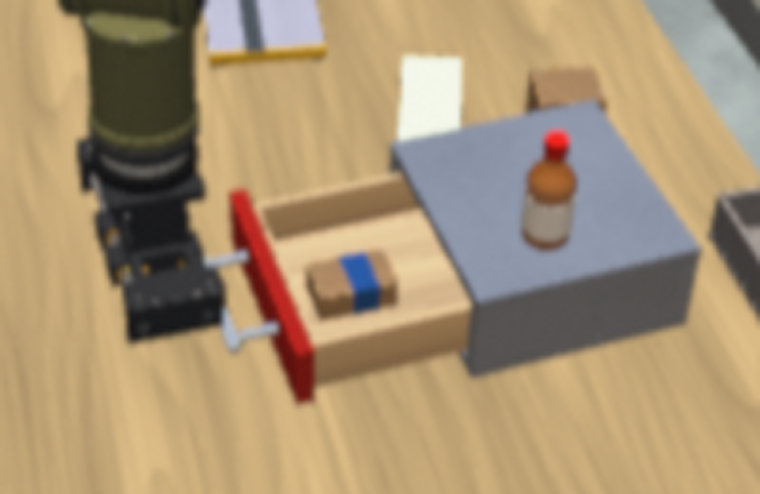

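View pics/w3.png

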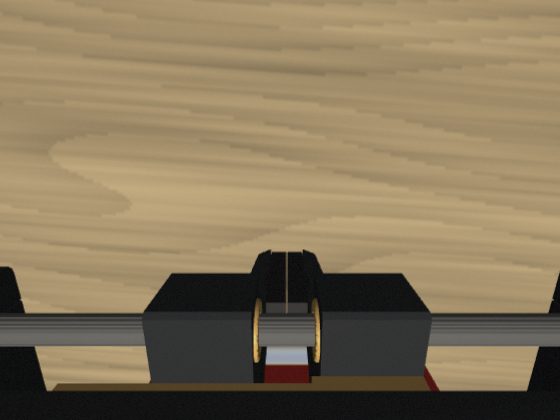

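The pack lies flat in the drawer. The arm is at its inner reach limit, so I'll go forward and down a little and then push.

>>> {"op": "servo_tool", "data": {
  "gripper": [255, 255, 255, 255],
  "xyz": [
    [10, 1, -4],
    [20, 1, -10],
    [22, 1, -13],
    [22, 1, -13]
  ],
  "turn": [0, 0, 0, 0]
}}

```text
time: 7.4
tcp_pos: [0.4155, -0.1129, 0.0374]
eef_rot: [0.112, -3.105, 0.008]
ft_force: [-0.5, -0.5, 0.1]
gripper_width: 0.0004
```

>>> {"op": "servo_tool", "data": {
  "gripper": [255, 255, 255, 255, 255, 255, 255, 255, 255, 255],
  "xyz": [
    [5, 0, 0],
    [12, 1, 0],
    [22, 1, 0],
    [32, 2, 0],
    [43, 3, 0],
    [54, 4, 0],
    [65, 5, 0],
    [76, 6, 0],
    [87, 6, 0],
    [98, 7, 0]
  ],
  "turn": [0, 0, 0, 0, 0, 0, 0, 0, 0, 0]
}}

```text
time: 8.23
tcp_pos: [0.5122, -0.106, 0.0375]
eef_rot: [0.113, -3.102, 0.009]
ft_force: [-1.1, -0.5, 1.4]
gripper_width: 0.0004
```

>>> {"op": "servo_tool", "data": {
  "gripper": [255, 255, 255, 255, 255, 255, 255, 255],
  "xyz": [
    [6, 0, 0],
    [12, 1, 0],
    [18, 1, 0],
    [22, 2, 0],
    [25, 2, 0],
    [28, 2, 0],
    [30, 2, 0],
    [30, 2, 0]
  ],
  "turn": [0, 0, 0, 0, 0, 0, 0, 0]
}}

```text
time: 8.9
tcp_pos: [0.5429, -0.1038, 0.0375]
eef_rot: [0.113, -3.103, 0.008]
ft_force: [-0.5, -0.0, -0.1]
gripper_width: 0.0003
```

>>> {"op": "servo_tool", "data": {
  "gripper": [255, 255, 255, 255],
  "xyz": [
    [3, 0, 0],
    [6, 0, 0],
    [8, 1, 0],
    [8, 1, 0]
  ],
  "turn": [0, 0, 0, 0]
}}

```text
time: 9.23
tcp_pos: [0.5516, -0.1028, 0.0376]
eef_rot: [0.113, -3.104, 0.008]
ft_force: [-0.1, 0.4, 0.9]
gripper_width: 0.0004
```

Run:
```python
from h import *
im,c=snap('side','s4')
a=im[180:310,200:400]; cv2.imwrite('pics/s4z.png',cv2.cvtColor(cv2.resize(a,None,fx=3.8,fy=3.8,interpolation=cv2.INTER_CUBIC),cv2.COLOR_RGB2BGR))
```

```text
(no output)
```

View pics/s4z.png

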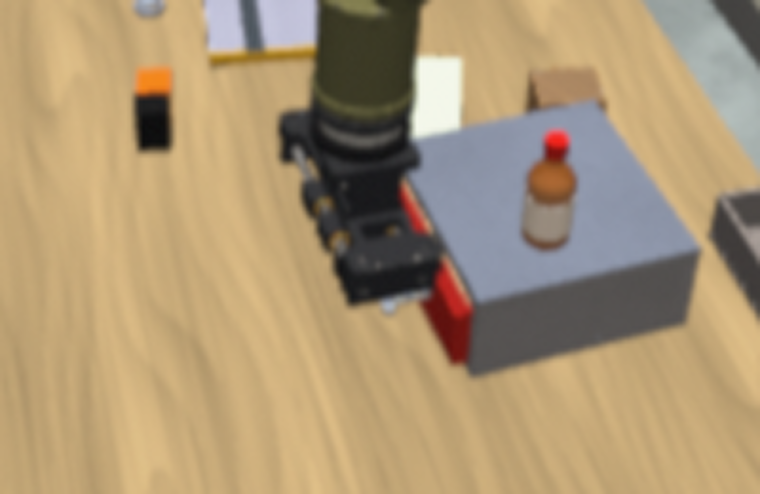

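The drawer is nearly shut, with a thin gap still visible around (450,270). I'll push until I feel the stop.

>>> {"op": "servo_tool", "data": {
  "gripper": [255, 255, 255, 255],
  "xyz": [
    [2, 0, 0],
    [4, 0, 0],
    [6, 0, 0],
    [6, 0, 0]
  ],
  "turn": [0, 0, 0, 0]
}}

```text
time: 9.62
tcp_pos: [0.5534, -0.1027, 0.0374]
eef_rot: [0.113, -3.095, 0.009]
ft_force: [-8.8, 0.3, 7.0]
gripper_width: 0.0003
```

>>> {"op": "servo_tool", "data": {
  "gripper": [255, 255, 255, 255],
  "xyz": [
    [3, 0, 0],
    [5, 0, 0],
    [6, 0, 0],
    [6, 0, 0]
  ],
  "turn": [0, 0, 0, 0]
}}

```text
time: 9.95
tcp_pos: [0.5534, -0.1029, 0.0372]
eef_rot: [0.114, -3.084, 0.012]
ft_force: [-12.3, 1.2, 10.8]
gripper_width: 0.0003
```

>>> {"op": "servo_tool", "data": {
  "gripper": [255, 255, 255, 255, 255, 255, 255, 255, 255],
  "xyz": [
    [-8, 0, 0],
    [-20, 0, 0],
    [-40, 0, 10],
    [-70, 0, 50],
    [-85, 5, 85],
    [-90, 20, 110],
    [-90, 50, 130],
    [-90, 70, 130],
    [-90, 70, 130]
  ],
  "turn": [0, 0, 0, 0, 0, 0.1, 0.2, 0.3, 0.42]
}}

```text
time: 10.7
tcp_pos: [0.4656, -0.0276, 0.1697]
eef_rot: [0.773, -2.998, 0.027]
ft_force: [0.3, 0.1, 1.0]
gripper_width: 0.0005
```

Run:
```python
from h import *
im,c=snap('side','s5')
a=im[180:310,200:400]; cv2.imwrite('pics/s5z.png',cv2.cvtColor(cv2.resize(a,None,fx=3.8,fy=3.8,interpolation=cv2.INTER_CUBIC),cv2.COLOR_RGB2BGR))
im,c=snap('top','t5')
a=im[120:275,150:360]; cv2.imwrite('pics/t5z.png',cv2.cvtColor(cv2.resize(a,None,fx=3.8,fy=3.8,interpolation=cv2.INTER_CUBIC),cv2.COLOR_RGB2BGR))
```

```text
(no output)
```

View pics/s5z.png

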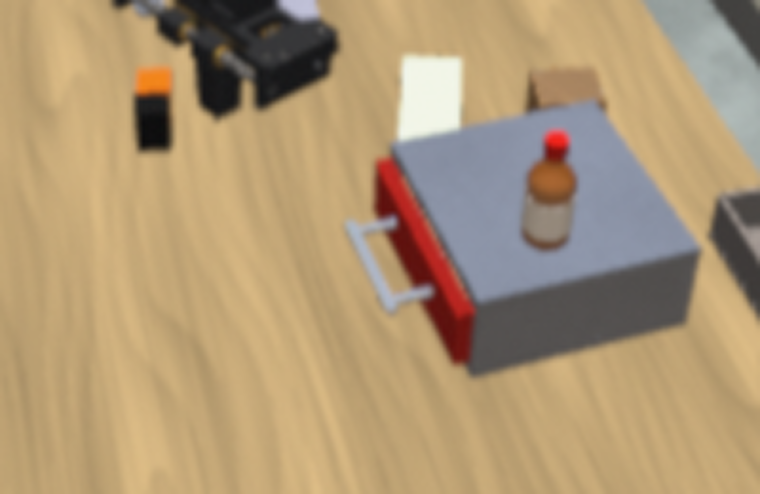

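View pics/t5z.png

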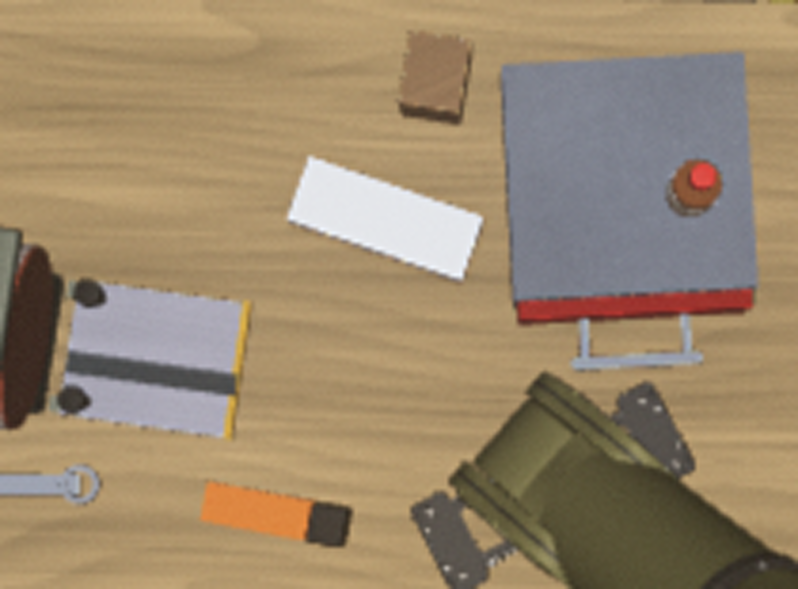

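Run:
```python
from h import *
im,c=load('s5')
a=im[215:280,290:340]; cv2.imwrite('pics/s5zz.png',cv2.cvtColor(cv2.resize(a,None,fx=9,fy=9,interpolation=cv2.INTER_NEAREST),cv2.COLOR_RGB2BGR))
im,c=load('t5')
P=lambda x,y,z: ray(c,(x+.5)/3.8-.5+150,(y+.5)/3.8-.5+120,z)[:2].round(4)
print('handle',P(574,362,.047),P(701,357,.047),'front',P(518,322,.074),P(753,309,.074))
im,c=snap('wrist','w5')
```

```text
handle [ 0.5631 -0.0519] [ 0.5693 -0.1524] front [ 0.592  -0.0065] [ 0.6062 -0.1896]
```

View pics/s5zz.png

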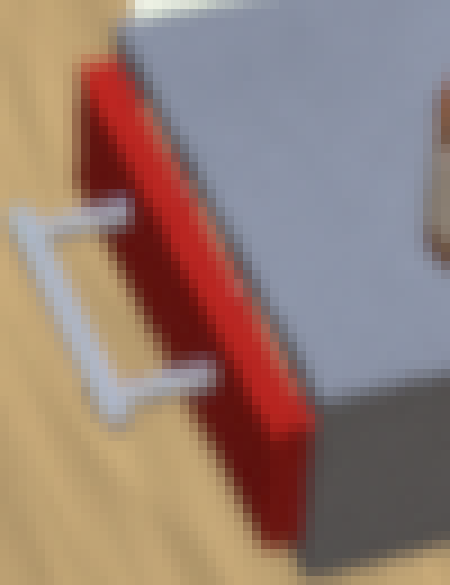

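View pics/w5.png

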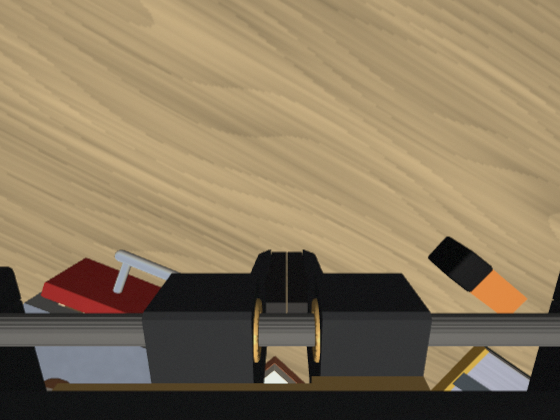

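The red panel sits flush against the grey chest side, and the TCP did not move under 12 N, so the drawer is shut. Next is the wedge.

>>> {"op": "servo_tool", "data": {
  "gripper": [0, 0, 0, 0, 0, 0, 0, 0, 0, 0],
  "xyz": [
    [-4, 20, 0],
    [-8, 40, 0],
    [-12, 60, 0],
    [-16, 80, 0],
    [-20, 100, 0],
    [-24, 120, 0],
    [-28, 140, 0],
    [-32, 157, 0],
    [-33, 165, 0],
    [-33, 165, 0]
  ],
  "turn": [0.12, 0.24, 0.36, 0.48, 0.6, 0.72, 0.84, 0.93, 0.95, 0.95]
}}

```text
time: 11.68
tcp_pos: [0.4308, 0.1334, 0.1671]
eef_rot: [2.046, -2.334, 0.062]
ft_force: [0.7, -0.1, 0.4]
gripper_width: 0.0654
```

Run:
```python
from h import *
s=ctrl.observe(); R=cv2.Rodrigues(s['eef_rot'])[0]; print(s['tcp_pos'],R.round(3).tolist(),np.degrees(np.arctan2(R[1,1],R[0,1])))
im,c=snap('wrist','w6'); print(proj(c,(.4315,.1392,.048)),proj(c,(.5528,.2148,.026)))
```

```text
[0.43076202 0.13343891 0.16714614] [[-0.131, -0.991, -0.002], [-0.99, 0.131, -0.055], [0.054, -0.005, -0.999]] 172.50085970323298
[285.75383703 220.04162188] [177.18869583 300.41765499]
```

View pics/w6.png

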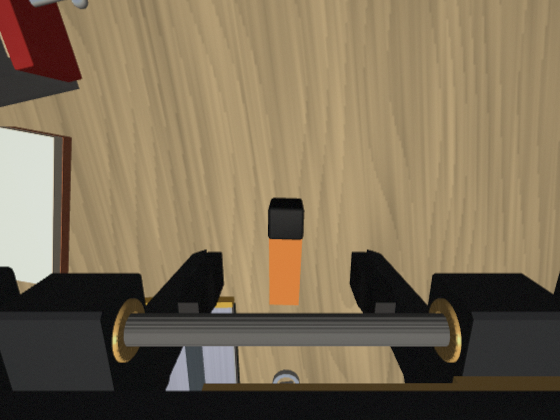

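Run:
```python
from h import *
im,c=load('w6')
a=im[180:320,130:330]; cv2.imwrite('pics/w6z.png',cv2.cvtColor(cv2.resize(a,None,fx=4,fy=4,interpolation=cv2.INTER_CUBIC),cv2.COLOR_RGB2BGR))
hsv=cv2.cvtColor(im,cv2.COLOR_RGB2HSV)
o=cv2.inRange(hsv,(5,150,120),(18,255,255)); y=cv2.inRange(hsv,(20,150,120),(32,255,255))
for n,k in(('o',o),('y',y)):
    b=np.zeros_like(k); b[190:315,140:330]=k[190:315,140:330]
    v,u=np.nonzero(b); print(n,len(u),u.min(),u.max(),v.min(),v.max())
    if n=='o':
        for r in (242,260,280,300): q=u[v==r]; print(r,q.min(),q.max())
```

```text
o 2062 269 301 238 304
242 269 301
260 269 300
280 269 299
300 269 298
y 82 146 232 302 306
```

View pics/w6z.png

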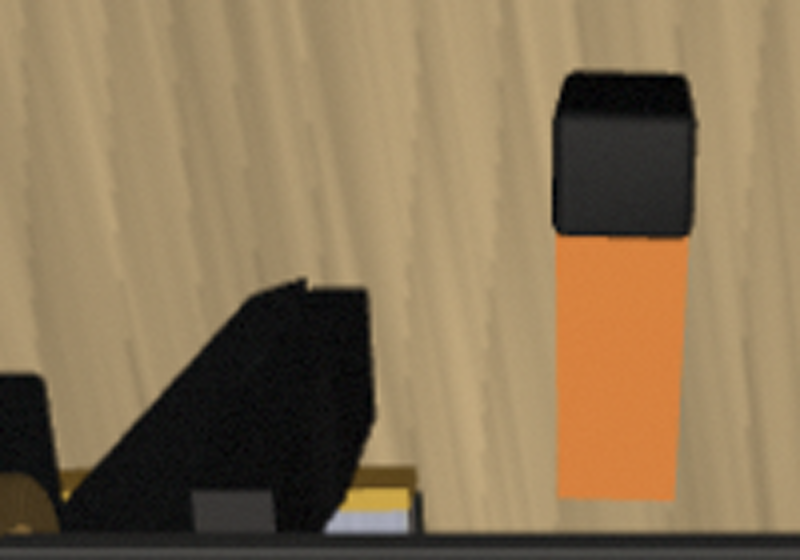

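Run:
```python
from h import *
im,c=load('w6')
P=lambda x,y,z: ray(c,(x+.5)/4-.5+130,(y+.5)/4-.5+180,z)[:2]
g=np.array([P(*p,.048) for p in[(555,115),(693,118),(690,236),(555,233)]]); t=np.array([P(*p,.003) for p in[(558,499),(675,502)]])
print(g.round(4).tolist(),g.mean(0),t.round(4).tolist(),t.mean(0))
d=t.mean(0)-g.mean(0); print(np.degrees(np.arctan2(d[1],d[0])),np.linalg.norm(d))
print('lip corner',P(415,488,.026),P(415,468,.014))
```

```text
[[0.4451, 0.1268], [0.4154, 0.1314], [0.4193, 0.1581], [0.449, 0.1535]] [0.43221097 0.14244678] [[0.4641, 0.2442], [0.4323, 0.2492]] [0.44819839 0.24669631]
81.2812033829482 0.10546830171786854
lip corner [0.4964032  0.22343017] [0.49857092 0.22417968]
```

>>> {"op": "servo_tool", "data": {
  "gripper": [0, 0, 0, 0, 0, 0, 0, 0],
  "xyz": [
    [1, 8, -25],
    [1, 8, -55],
    [1, 8, -85],
    [1, 8, -115],
    [1, 8, -138],
    [1, 8, -152],
    [1, 8, -159],
    [1, 8, -159]
  ],
  "turn": [0, 0, 0, 0, 0, 0, 0, 0]
}}

```text
time: 12.4
tcp_pos: [0.4318, 0.1377, 0.0067]
eef_rot: [2.036, -2.336, 0.065]
ft_force: [-0.1, 0.4, -0.0]
gripper_width: 0.0884
```

>>> {"op": "servo_tool", "data": {
  "gripper": [255, 255, 255, 255, 255, 255, 255, 255],
  "xyz": [
    [0, 0, 0],
    [0, 0, 0],
    [0, 0, 0],
    [0, 0, 0],
    [0, 0, 0],
    [0, 0, 0],
    [0, 0, 0],
    [0, 0, 0]
  ],
  "turn": [0, 0, 0, 0, 0, 0, 0, 0],
  "newtons": 40
}}

```text
time: 13.07
tcp_pos: [0.4318, 0.1378, 0.0068]
eef_rot: [2.036, -2.336, 0.065]
ft_force: [0.3, 0.3, 0.2]
gripper_width: 0.0366
```

>>> {"op": "servo_tool", "data": {
  "gripper": [255, 255, 255, 255],
  "xyz": [
    [0, 0, 0],
    [0, 0, 0],
    [0, 0, 0],
    [0, 0, 0]
  ],
  "turn": [0, 0, 0, 0]
}}

```text
time: 13.4
tcp_pos: [0.432, 0.1377, 0.0068]
eef_rot: [2.036, -2.336, 0.065]
ft_force: [1.5, 0.0, 0.1]
gripper_width: 0.0317
```

Run:
```python
from h import *
s=ctrl.observe(); R=cv2.Rodrigues(s['eef_rot'])[0]; print(s['tcp_pos'],R[:,2],np.degrees(np.arctan2(R[1,1],R[0,1])),s['gripper_width'],s['ft_force'])
im,c=snap('wrist','w7')
im,c=snap('top','t7')
a=im[170:280,170:310]; cv2.imwrite('pics/t7z.png',cv2.cvtColor(cv2.resize(a,None,fx=5,fy=5,interpolation=cv2.INTER_CUBIC),cv2.COLOR_RGB2BGR))
```

```text
[0.43195568 0.13774094 0.00678783] [-0.00369335 -0.05917183 -0.99824098] 172.1533655280111 0.03173436925051946 [1.45101431 0.00682734 0.10046648]
```

View pics/w7.png

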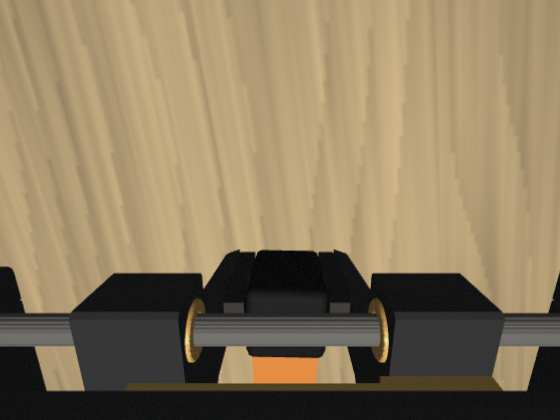

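View pics/t7z.png

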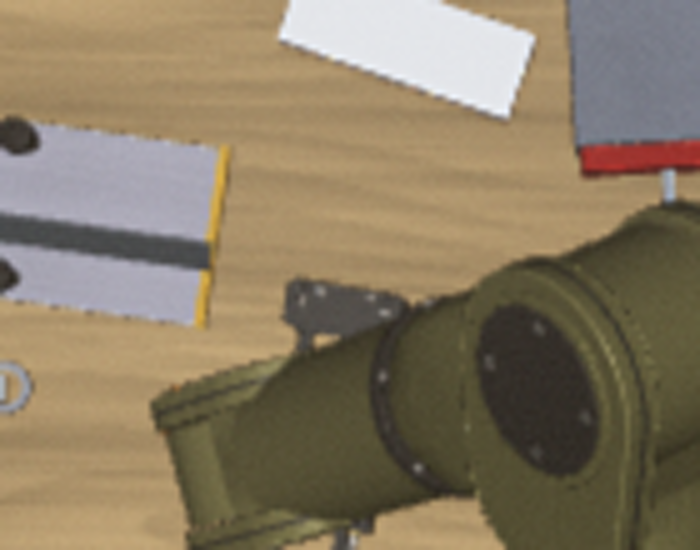

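>>> {"op": "servo_tool", "data": {
  "gripper": [255, 255, 255, 255, 255, 255, 255, 255, 255, 255],
  "xyz": [
    [0, -10, 0],
    [2, -25, 0],
    [8, -38, 0],
    [18, -48, 0],
    [32, -55, 0],
    [50, -58, 0],
    [70, -58, 0],
    [88, -58, 0],
    [102, -58, 0],
    [108, -58, 0]
  ],
  "turn": [0, 0, 0, 0, 0.01, 0.02, 0.03, 0.035, 0.035, 0.035]
}}

```text
time: 14.33
tcp_pos: [0.5406, 0.0785, 0.0068]
eef_rot: [2.075, -2.302, 0.067]
ft_force: [-5.4, -0.7, 6.7]
gripper_width: 0.0318
```

>>> {"op": "servo_tool", "data": {
  "gripper": [255, 255],
  "xyz": [
    [0, 0, 0],
    [0, 0, 0]
  ],
  "turn": [0, 0]
}}

```text
time: 14.5
tcp_pos: [0.5409, 0.0784, 0.0068]
eef_rot: [2.075, -2.304, 0.067]
ft_force: [2.3, 0.6, 1.8]
gripper_width: 0.0318
```

Run:
```python
from h import *
s=ctrl.observe(); R=cv2.Rodrigues(s['eef_rot'])[0]; print(s['tcp_pos'],R[:,2],np.degrees(np.arctan2(R[1,1],R[0,1])),s['gripper_width'],s['ft_force'])
for n in('top','side'):
    im,c=snap(n,n+'8')
    b=(170,280,170,310) if n=='top' else (140,240,200,330)
    a=im[b[0]:b[1],b[2]:b[3]]; cv2.imwrite(f'pics/{n}8z.png',cv2.cvtColor(cv2.resize(a,None,fx=5,fy=5,interpolation=cv2.INTER_CUBIC),cv2.COLOR_RGB2BGR))
```

```text
[0.54090182 0.0784488  0.00682256] [-0.00102508 -0.05921182 -0.99824491] 174.02915507166 0.031777777825204356 [2.27225647 0.59234987 1.79363749]
```

View pics/top8z.png

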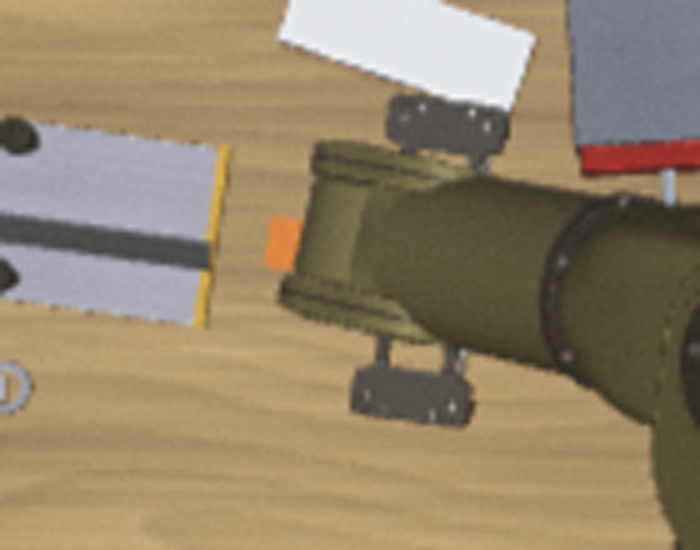

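View pics/side8z.png

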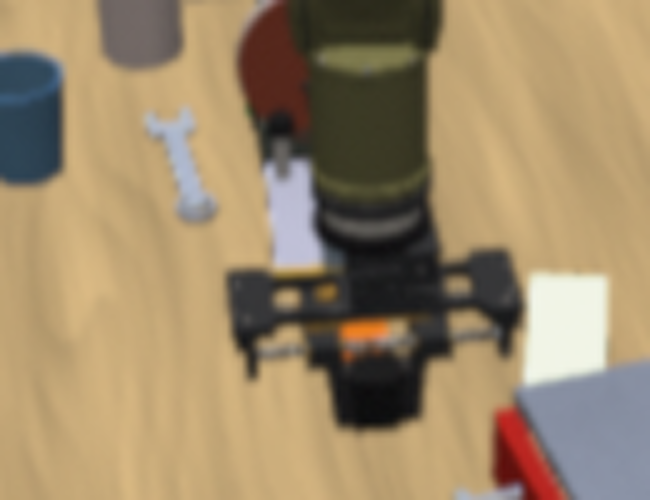

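Run:
```python
from h import *
im,c=load('top8')
P=lambda x,y,z: ray(c,(x+.5)/5-.5+170,(y+.5)/5-.5+170,z)[:2]
t=np.array([P(272,217,.003),P(265,269,.003)]); l=np.array([P(229,147,.026),P(206,326,.026)])
f=np.array([P(40,124,.026),P(15,297,.026)])
print(t.round(4),t.mean(0),l.round(4),l.mean(0))
for a in(t,l,f): d=a[1]-a[0]; print(np.degrees(np.arctan2(d[1],d[0]))-90)
for i in(0,1): d=f[i]-l[i]; print(np.degrees(np.arctan2(d[1],d[0])))
th=np.radians(84.5); ey=np.array([np.cos(th),np.sin(th)]); ex=np.array([ey[1],-ey[0]])
d=t.mean(0)-l.mean(0); print('toe rel lip x,y',d@ex,d@ey)
s=ctrl.observe(); tcp=s['tcp_pos'][:2]; print('tcp rel lip',(tcp-l.mean(0))@ex,(tcp-l.mean(0))@ey)
```

```text
[[0.5659 0.1837]
 [0.5337 0.1871]] [0.54980381 0.18538672] [[0.6071 0.2088]
 [0.4975 0.2197]] [0.55226275 0.21425987]
83.93524051375013
84.3458338959604
83.68706970864648
84.30133807651458
82.6490386618862
toe rel lip x,y 0.0003197480258807195 -0.028975902996097317
tcp rel lip 0.0013320902516331628 -0.13637562553512808
```

>>> {"op": "servo_tool", "data": {
  "gripper": [255, 255, 255, 255, 255, 255, 255, 255, 255],
  "xyz": [
    [1, 5, 0],
    [1, 12, 0],
    [2, 20, 0],
    [3, 28, 0],
    [4, 36, 0],
    [4, 44, 0],
    [5, 51, 0],
    [6, 56, 0],
    [6, 56, 0]
  ],
  "turn": [0, 0, 0, 0, 0, 0, 0, 0, 0]
}}

```text
time: 15.35
tcp_pos: [0.5464, 0.1371, 0.0068]
eef_rot: [2.079, -2.302, 0.064]
ft_force: [-0.6, 1.0, 2.7]
gripper_width: 0.0315
```

Run:
```python
from h import *
s=ctrl.observe(); R=cv2.Rodrigues(s['eef_rot'])[0]; print(s['tcp_pos'],R[:,2],np.degrees(np.arctan2(R[1,1],R[0,1])),s['gripper_width'],s['ft_force'])
for n in('top','side','wrist'):
    im,c=snap(n,n+'9')
    b=(170,280,170,310) if n=='top' else (140,240,200,330)
    a=im[b[0]:b[1],b[2]:b[3]]; 
    if n!='wrist': cv2.imwrite(f'pics/{n}9z.png',cv2.cvtColor(cv2.resize(a,None,fx=5,fy=5,interpolation=cv2.INTER_CUBIC),cv2.COLOR_RGB2BGR))
```

```text
[0.54642471 0.13712836 0.00682082] [-0.0012846  -0.05677808 -0.998386  ] 174.18044871613571 0.03150932114996261 [-0.62603763  1.0271368   2.70053284]
```

View pics/top9z.png

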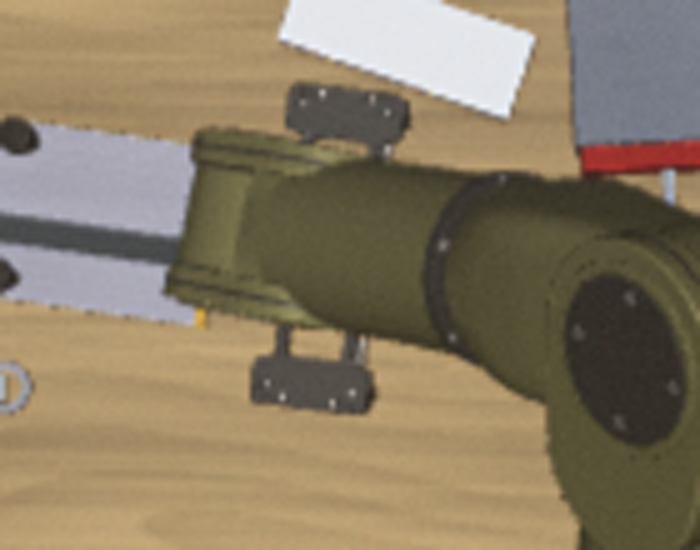

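View pics/side9z.png

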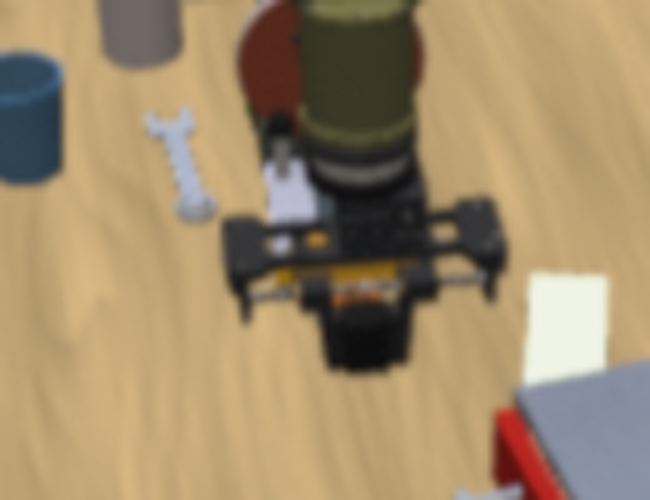

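View pics/wrist9.png

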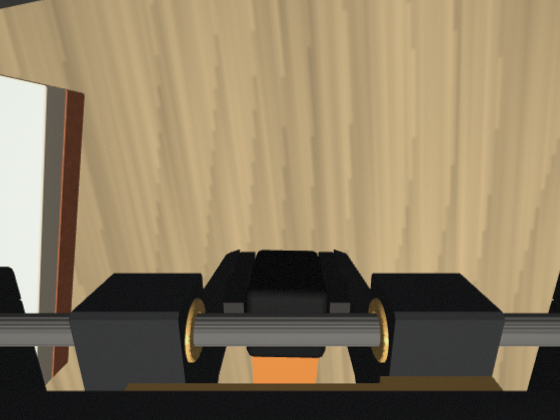

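>>> {"op": "servo_tool", "data": {
  "gripper": [255, 255, 255, 255, 255],
  "xyz": [
    [0, 1, 0],
    [0, 2, 0],
    [0, 3, 0],
    [0, 3, 0],
    [0, 3, 0]
  ],
  "turn": [0, 0, 0, 0, 0]
}}

```text
time: 15.92
tcp_pos: [0.5465, 0.1368, 0.0068]
eef_rot: [2.074, -2.303, 0.068]
ft_force: [-0.5, -4.8, 5.5]
gripper_width: 0.0316
```

>>> {"op": "servo_tool", "data": {
  "gripper": [255, 255, 255, 255, 255],
  "xyz": [
    [0, 1, 0],
    [0, 2, 0],
    [0, 3, 0],
    [0, 3, 0],
    [0, 3, 0]
  ],
  "turn": [0, 0, 0, 0, 0]
}}

```text
time: 16.33
tcp_pos: [0.5467, 0.1385, 0.0068]
eef_rot: [2.072, -2.302, 0.071]
ft_force: [-1.6, -4.5, 5.8]
gripper_width: 0.0316
```

>>> {"op": "servo_tool", "data": {
  "gripper": [255, 255, 255, 255, 255],
  "xyz": [
    [0, 1, 0],
    [0, 2, 0],
    [0, 3, 0],
    [0, 3, 0],
    [0, 3, 0]
  ],
  "turn": [0, 0, 0, 0, 0]
}}

```text
time: 16.75
tcp_pos: [0.5468, 0.141, 0.0068]
eef_rot: [2.072, -2.302, 0.072]
ft_force: [-0.1, -4.4, 5.4]
gripper_width: 0.0318
```

>>> {"op": "servo_tool", "data": {
  "gripper": [255, 255, 255, 255, 255],
  "xyz": [
    [0, 1, 0],
    [0, 2, 0],
    [0, 3, 0],
    [0, 3, 0],
    [0, 3, 0]
  ],
  "turn": [0, 0, 0, 0, 0]
}}

```text
time: 17.17
tcp_pos: [0.547, 0.1441, 0.0068]
eef_rot: [2.072, -2.303, 0.072]
ft_force: [0.3, -3.1, 4.4]
gripper_width: 0.0317
```

>>> {"op": "servo_tool", "data": {
  "gripper": [255, 255, 255, 255, 255],
  "xyz": [
    [0, 1, 0],
    [0, 2, 0],
    [0, 3, 0],
    [0, 3, 0],
    [0, 3, 0]
  ],
  "turn": [0, 0, 0, 0, 0]
}}

```text
time: 17.58
tcp_pos: [0.547, 0.1448, 0.0068]
eef_rot: [2.068, -2.302, 0.076]
ft_force: [-0.4, -7.1, 6.9]
gripper_width: 0.0316
```

>>> {"op": "servo_tool", "data": {
  "gripper": [255, 255, 255, 255, 255],
  "xyz": [
    [0, 1, 0],
    [0, 2, 0],
    [0, 3, 0],
    [0, 3, 0],
    [0, 3, 0]
  ],
  "turn": [0, 0, 0, 0, 0]
}}

```text
time: 18.0
tcp_pos: [0.547, 0.145, 0.0068]
eef_rot: [2.064, -2.301, 0.082]
ft_force: [-0.8, -7.6, 7.5]
gripper_width: 0.0319
```

>>> {"op": "servo_tool", "data": {
  "gripper": [255, 255, 255, 255, 255, 255],
  "xyz": [
    [0, 2, 0],
    [0, 4, 0],
    [1, 6, 0],
    [1, 8, 0],
    [1, 8, 0],
    [1, 8, 0]
  ],
  "turn": [0, 0, 0, 0, 0, 0]
}}

```text
time: 18.5
tcp_pos: [0.5473, 0.1454, 0.0068]
eef_rot: [2.051, -2.296, 0.095]
ft_force: [-2.0, -15.2, 13.6]
gripper_width: 0.0312
```

Run:
```python
from h import *
s=ctrl.observe(); R=cv2.Rodrigues(s['eef_rot'])[0]; print(s['tcp_pos'],R[:,2],np.degrees(np.arctan2(R[1,1],R[0,1])),s['gripper_width'],s['ft_force'],s['ft_torque'])
im,c=snap('side','side10')
a=im[140:240,200:330]; cv2.imwrite('pics/side10z.png',cv2.cvtColor(cv2.resize(a,None,fx=6,fy=6,interpolation=cv2.INTER_CUBIC),cv2.COLOR_RGB2BGR))
```

```text
[0.54734405 0.14540891 0.00675899] [-0.00428618 -0.08649262 -0.99624327] 173.56588109268242 0.03123027170928933 [ -1.98756083 -15.22873714  13.56007174] [-2.73405355  0.72601256 -0.08935992]
```

View pics/side10z.png

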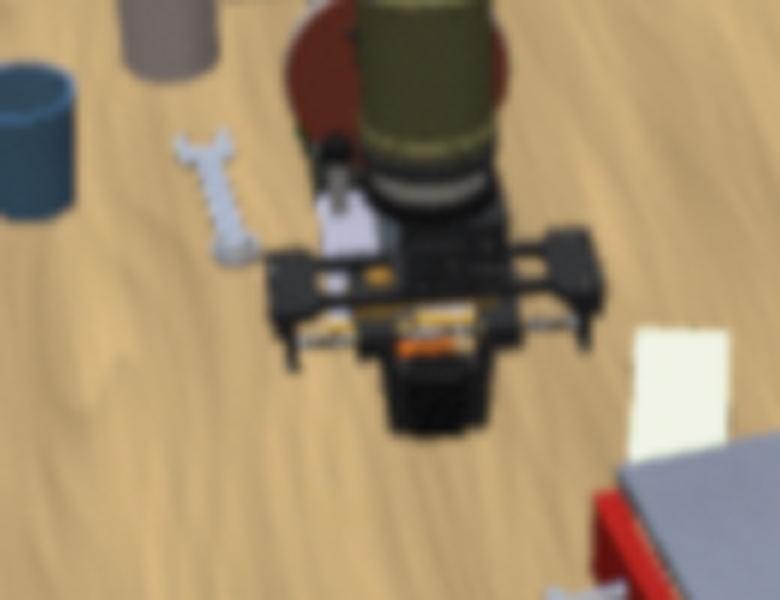

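>>> {"op": "servo_tool", "data": {
  "gripper": [255, 255, 255, 255, 255, 255, 255],
  "xyz": [
    [0, 3, 1],
    [0, 6, 2],
    [1, 8, 3],
    [1, 10, 3],
    [1, 12, 4],
    [1, 12, 4],
    [1, 12, 4]
  ],
  "turn": [0, 0, 0, 0, 0, 0, 0]
}}

```text
time: 19.13
tcp_pos: [0.547, 0.1474, 0.0085]
eef_rot: [2.035, -2.29, 0.11]
ft_force: [-0.7, -17.0, -0.9]
gripper_width: 0.0318
```

Run:
```python
from h import *
s=ctrl.observe(); R=cv2.Rodrigues(s['eef_rot'])[0]; print(s['tcp_pos'],R[:,2],s['ft_force'],s['ft_torque'],s['joints'])
im,c=snap('side','side11')
a=im[140:240,200:330]; cv2.imwrite('pics/side11z.png',cv2.cvtColor(cv2.resize(a,None,fx=6,fy=6,interpolation=cv2.INTER_CUBIC),cv2.COLOR_RGB2BGR))
im,c=snap('wrist','wrist11')
```

```text
[0.54697093 0.1473791  0.00848764] [-0.00941617 -0.10405473 -0.994527  ] [ -0.7015786  -16.96286069  -0.88991728] [-2.92144767e+00  1.80008700e-01  1.51991005e-03] [ 0.01168678  1.09278357 -0.74344355  1.81612887  1.13751156  0.83336043
  1.62602315]
```

View pics/side11z.png

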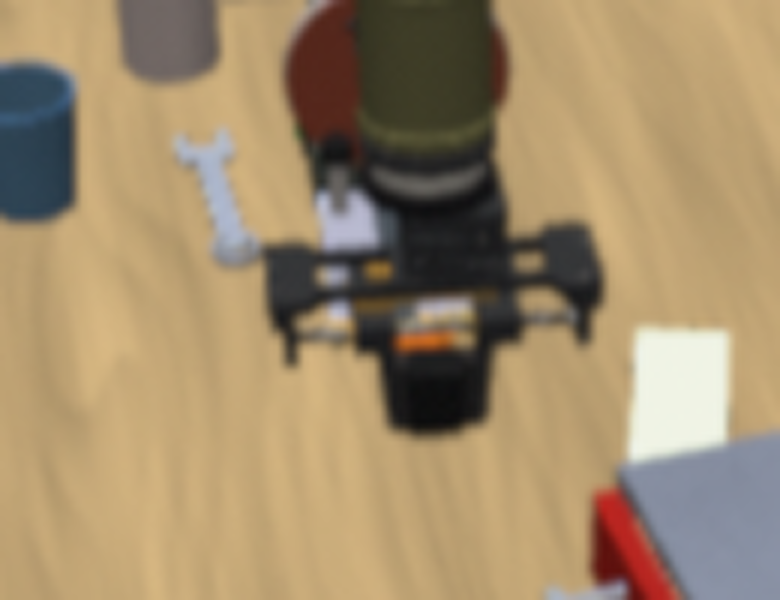

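View pics/wrist11.png

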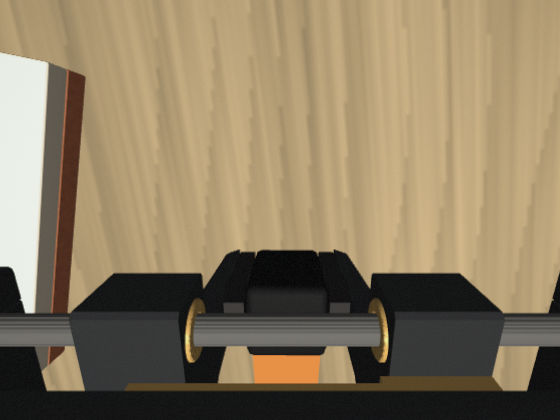

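Run:
```python
from h import *
for f in('w7','wrist9','wrist11'):
    im,c=load(f); col=im[:,270:300].astype(float).mean(1)
    r=col[:,0]; 
    # subpixel boundary black->orange
    seg=r[345:365]; i=np.argmax(seg>100); v=345+i-1+(100-seg[i-1])/(seg[i]-seg[i-1])
    s2=col.sum(1); top=[(k,round(s2[k])) for k in range(246,262,1)]; 
    print(f,round(v,2)); print([round(x) for x in s2[246:256]],[round(x) for x in s2[284:300]])
    o=ray(c,285,v,.048); print(o.round(4), np.array(c['R']).T[:,2].round(4))
```

```text
w7 345.08
[471, 470, 470, 443, 263, 39, 29, 30, 29, 28] [29, 27, 29, 32, 33, 40, 48, 58, 68, 76, 84, 91, 98, 105, 112, 115]
[0.4329 0.1502 0.048 ] [ 0.0352  0.2294 -0.9727]
wrist9 345.11
[461, 461, 461, 431, 254, 39, 32, 31, 30, 32] [32, 33, 34, 32, 31, 40, 50, 60, 67, 79, 87, 95, 101, 109, 116, 118]
[0.547  0.1493 0.048 ] [ 0.0277  0.2337 -0.9719]
wrist11 345.09
[457, 458, 459, 392, 211, 32, 28, 29, 31, 28] [33, 36, 44, 53, 63, 74, 83, 92, 100, 107, 113, 120, 124, 123, 122, 120]
[0.5481 0.1625 0.048 ] [ 0.024   0.1861 -0.9822]
```

Run:
```python
from h import *
for f in('w7','wrist9','wrist11'):
    im,c=load(f); col=im[:,275:295].astype(float).mean(1)
    d=col[:,0]-col[:,2]; i=next(k for k in range(346,375) if d[k]>60); v=i-1+(60-d[i-1])/(d[i]-d[i-1])
    s=col.sum(1); i=next(k for k in range(240,262) if s[k]<250); w=i-1+(s[i-1]-250)/(s[i-1]-s[i])
    i=next(k for k in range(280,300) if s[k]>60); x=i-1+(60-s[i-1])/(s[i]-s[i-1])
    a=ray(c,285,w,0); b=ray(c,285,x,.048); e=ray(c,285,v,.048)
    print(f,'rows',round(w,2),round(x,2),round(v,2),'rear-bottom@0',a.round(4),'rear-top@.048',b.round(4),'front-top',e.round(4))
```

```text
w7 rows 250.05 291.13 356.5 rear-bottom@0 [0.4304 0.129  0.    ] rear-top@.048 [0.4298 0.1274 0.048 ] front-top [0.4336 0.1553 0.048 ]
wrist9 rows 250.02 291.06 356.47 rear-bottom@0 [0.5452 0.1281 0.    ] rear-top@.048 [0.5446 0.1263 0.048 ] front-top [0.5475 0.1544 0.048 ]
wrist11 rows 249.78 287.74 354.48 rear-bottom@0 [0.5456 0.1389 0.    ] rear-top@.048 [0.5452 0.1385 0.048 ] front-top [0.5485 0.1665 0.048 ]
```

The wrist view shows the heel slightly raised after that upward bias: the rear top edge is at row 288, against 291 when flat. I'll press it flat again and push harder.

>>> {"op": "servo_tool", "data": {
  "gripper": [255, 255, 255, 255, 255, 255, 255, 255, 255],
  "xyz": [
    [0, 2, -1],
    [0, 4, -2],
    [0, 7, -2],
    [1, 10, -2],
    [1, 13, -2],
    [1, 15, -2],
    [1, 17, -2],
    [1, 17, -2],
    [1, 17, -2]
  ],
  "turn": [0, 0, 0, 0, 0, 0, 0, 0, 0],
  "newtons": 55
}}

```text
time: 19.98
tcp_pos: [0.547, 0.1477, 0.0065]
eef_rot: [2.01, -2.279, 0.14]
ft_force: [-4.2, -28.9, 23.2]
gripper_width: 0.0316
```

```bash
cat > chk.py <<'E'
from h import *
import sys
f=sys.argv[1]
s=ctrl.observe(); R=cv2.Rodrigues(s['eef_rot'])[0]; print(s['tcp_pos'].round(4),R[:,2].round(4),np.degrees(np.arctan2(R[1,1],R[0,1])).round(2),s['ft_force'].round(1),s['gripper_width'])
im,c=snap('wrist',f)
col=im[:,275:295].astype(float).mean(1)
d=col[:,0]-col[:,2]; i=next(k for k in range(346,375) if d[k]>60); v=i-1+(60-d[i-1])/(d[i]-d[i-1])
q=col.sum(1); i=next(k for k in range(240,262) if q[k]<250); w=i-1+(q[i-1]-250)/(q[i-1]-q[i])
i=next(k for k in range(280,300) if q[k]>60); x=i-1+(60-q[i-1])/(q[i]-q[i-1])
print('rows',round(w,2),round(x,2),round(v,2),*[a.round(4) for a in(ray(c,285,w,0),ray(c,285,x,.048),ray(c,285,v,.048))])
E
python3 chk.py w12
```

```text
[0.547  0.1477 0.0065] [-0.0139 -0.1347 -0.9908] 172.83 [ -4.2 -28.9  23.2] 0.03156251970508791
rows 249.78 282.87 351.85 [0.5454 0.1385 0.    ] [0.545  0.1375 0.048 ] [0.5485 0.1653 0.048 ]
```

>>> {"op": "servo_tool", "data": {
  "gripper": [255, 255, 255, 255, 255, 255, 255, 255],
  "xyz": [
    [0, 3, 0.5],
    [0, 6, 1],
    [1, 9, 1.5],
    [1, 11, 2],
    [1, 13, 2],
    [1, 14, 2],
    [1, 14, 2],
    [1, 14, 2]
  ],
  "turn": [0, 0, 0, 0, 0, 0, 0, 0]
}}

```text
time: 20.7
tcp_pos: [0.5467, 0.1514, 0.007]
eef_rot: [1.994, -2.271, 0.156]
ft_force: [-2.4, -19.7, 3.4]
gripper_width: 0.0316
```

```bash
python3 chk.py w13
```

```text
[0.5467 0.1514 0.007 ] [-0.0187 -0.1532 -0.988 ] 172.57 [ -2.4 -19.7   3.4] 0.03155725587964137
rows 250.1 281.4 351.24 [0.5452 0.1425 0.    ] [0.5448 0.1417 0.048 ] [0.5485 0.1696 0.048 ]
```

>>> {"op": "servo_tool", "data": {
  "gripper": [255, 255, 255, 255, 255, 255, 255, 255],
  "xyz": [
    [0, 3, 0.5],
    [1, 6, 1],
    [1, 9, 1.5],
    [1, 12, 2],
    [1, 14, 2],
    [1, 16, 2],
    [1, 16, 2],
    [1, 16, 2]
  ],
  "turn": [0, 0.01, 0.02, 0.02, 0.02, 0.02, 0.02, 0.02]
}}

```text
time: 21.42
tcp_pos: [0.547, 0.1575, 0.0074]
eef_rot: [2.001, -2.245, 0.174]
ft_force: [-1.3, -18.2, 2.7]
gripper_width: 0.0316
```

```bash
python3 chk.py w14
```

```text
[0.547  0.1575 0.0074] [-0.0196 -0.1711 -0.9851] 173.43 [ -1.3 -18.2   2.7] 0.03164843107074799
rows 250.21 280.3 350.43 [0.5456 0.1487 0.    ] [0.5454 0.1484 0.048 ] [0.5486 0.1763 0.048 ]
```

>>> {"op": "servo_tool", "data": {
  "gripper": [255, 255, 255, 255, 255, 255, 255],
  "xyz": [
    [0, 3, 0.5],
    [0, 6, 1],
    [0, 9, 1.5],
    [0, 11, 1.5],
    [0, 13, 1.5],
    [0, 13, 1.5],
    [0, 13, 1.5]
  ],
  "turn": [0, 0.01, 0.01, 0.01, 0.01, 0.01, 0.01]
}}

```text
time: 22.05
tcp_pos: [0.5467, 0.1607, 0.0076]
eef_rot: [1.997, -2.229, 0.191]
ft_force: [-0.3, -18.3, 2.4]
gripper_width: 0.0314
```

```bash
python3 chk.py w15
python3 - <<'E'
from h import *
im,c=snap('side','side15')
a=im[140:240,200:330]; cv2.imwrite('pics/side15z.png',cv2.cvtColor(cv2.resize(a,None,fx=6,fy=6,interpolation=cv2.INTER_CUBIC),cv2.COLOR_RGB2BGR))
E
```

```text
[0.5467 0.1607 0.0076] [-0.0213 -0.1886 -0.9818] 173.72 [ -0.3 -18.3   2.4] 0.03138679544414459
rows 250.47 278.95 349.57 [0.5453 0.152  0.    ] [0.5452 0.1519 0.048 ] [0.5482 0.1797 0.048 ]
```

View pics/side15z.png

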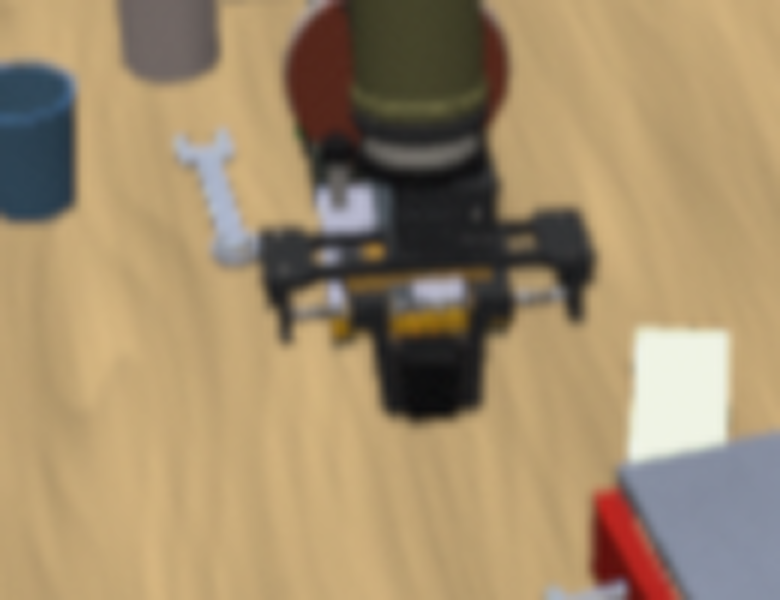

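View pics/w15.png

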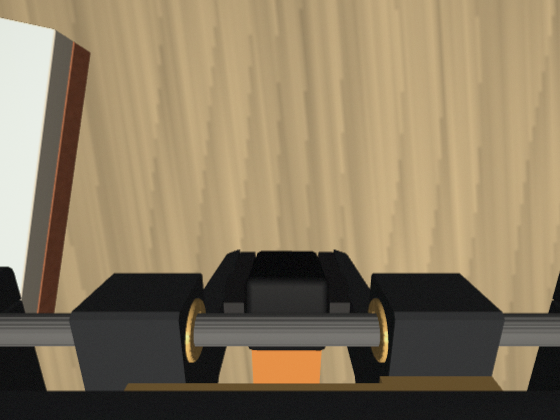

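>>> {"op": "servo_tool", "data": {
  "gripper": [255, 255, 255, 255, 255, 255],
  "xyz": [
    [0, 1, -0.5],
    [0, 2, -1],
    [0, 2, -2],
    [0, 2, -2],
    [0, 2, -2],
    [0, 2, -2]
  ],
  "turn": [0, 0, 0, 0, 0, 0]
}}

```text
time: 22.65
tcp_pos: [0.5467, 0.1604, 0.0067]
eef_rot: [1.993, -2.228, 0.196]
ft_force: [-1.7, -9.7, 14.1]
gripper_width: 0.0316
```

```bash
python3 chk.py w16
```

```text
[0.5467 0.1604 0.0067] [-0.0214 -0.1936 -0.9808] 173.64 [-1.7 -9.7 14.1] 0.03164747588769751
rows 251.19 278.47 349.44 [0.5453 0.1518 0.    ] [0.5451 0.1513 0.048 ] [0.5482 0.1789 0.048 ]
```

Run:
```python
from h import *
im,c=snap('side','side16'); print(c['mtx'][0][0])
ex=np.array([.995,-.098]); L=np.array([.552,.2155])
for s in(-.05,-.045,.05):
    p=L+s*ex; print(s,[proj(c,(*p,z)).round(2).tolist() for z in(.026,.031,.014,.019)])
ims=[load(f)[0][175:205,240:275] for f in('side9','side16','side0')]
cv2.imwrite('pics/cmp.png',cv2.cvtColor(np.hstack([cv2.resize(a,None,fx=7.5,fy=15,interpolation=cv2.INTER_NEAREST) for a in ims]),cv2.COLOR_RGB2BGR))
```

```text
425.72054297523835
-0.05 [[255.64, 194.62], [255.58, 193.51], [255.76, 197.27], [255.71, 196.17]]
-0.045 [[257.04, 194.5], [256.99, 193.39], [257.15, 197.16], [257.1, 196.05]]
0.05 [[283.41, 192.34], [283.42, 191.23], [283.4, 194.98], [283.41, 193.88]]
```

View pics/cmp.png

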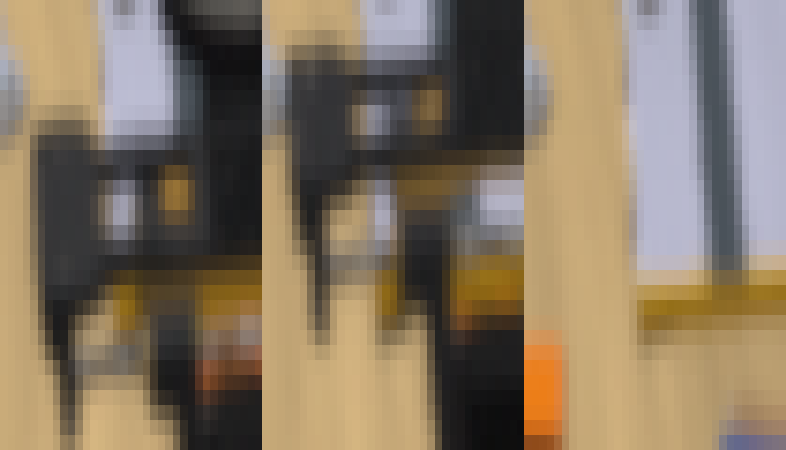

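Run:
```python
from h import *
for f in('side0','side9','side16'):
    im,_=load(f)
    for x in(256,257,268):
        print(f,x,[(v,*im[v,x].tolist()) for v in range(190,199)])
```

```text
side0 256 [(190, 184, 185, 206), (191, 185, 186, 206), (192, 191, 186, 196), (193, 198, 178, 151), (194, 184, 151, 83), (195, 156, 119, 34), (196, 141, 106, 40), (197, 145, 118, 72), (198, 168, 143, 100)]
side0 257 [(190, 184, 184, 206), (191, 184, 184, 205), (192, 189, 184, 195), (193, 198, 177, 149), (194, 184, 150, 80), (195, 155, 117, 31), (196, 139, 104, 39), (197, 152, 125, 79), (198, 177, 151, 106)]
side0 268 [(190, 101, 106, 117), (191, 96, 101, 109), (192, 101, 99, 94), (193, 121, 102, 66), (194, 135, 103, 35), (195, 142, 107, 38), (196, 159, 128, 74), (197, 173, 145, 98), (198, 179, 152, 108)]
side9 256 [(190, 121, 121, 131), (191, 72, 71, 76), (192, 44, 42, 42), (193, 73, 57, 29), (194, 124, 93, 24), (195, 145, 108, 25), (196, 139, 104, 38), (197, 120, 99, 70), (198, 111, 105, 97)]
side9 257 [(190, 101, 99, 104), (191, 61, 60, 62), (192, 45, 42, 38), (193, 76, 61, 29), (194, 119, 89, 24), (195, 135, 100, 23), (196, 129, 97, 37), (197, 112, 93, 66), (198, 98, 91, 82)]
side9 268 [(190, 35, 35, 37), (191, 35, 34, 35), (192, 54, 44, 30), (193, 98, 73, 29), (194, 128, 94, 24), (195, 141, 103, 31), (196, 145, 110, 64), (197, 132, 110, 89), (198, 119, 95, 81)]
side16 256 [(190, 159, 154, 162), (191, 126, 119, 119), (192, 100, 87, 72), (193, 125, 96, 38), (194, 141, 104, 23), (195, 134, 100, 28), (196, 117, 92, 49), (197, 131, 112, 80), (198, 169, 145, 104)]
side16 257 [(190, 144, 128, 117), (191, 123, 106, 88), (192, 99, 82, 54), (193, 113, 87, 32), (194, 126, 93, 24), (195, 121, 89, 25), (196, 110, 87, 48), (197, 138, 118, 84), (198, 179, 153, 109)]
side16 268 [(190, 109, 110, 111), (191, 110, 102, 93), (192, 128, 104, 59), (193, 142, 107, 30), (194, 138, 100, 20), (195, 117, 81, 25), (196, 79, 54, 29), (197, 44, 35, 31), (198, 31, 31, 31)]
```

```bash
python3 chk.py w17
python3 - <<'E'
from h import *
im,c=snap('top','top17')
cv2.imwrite('pics/top17z.png',cv2.cvtColor(cv2.resize(im[100:340,50:360],None,fx=2.5,fy=2.5,interpolation=cv2.INTER_CUBIC),cv2.COLOR_RGB2BGR))
E
```

```text
[0.5467 0.1604 0.0067] [-0.0214 -0.1937 -0.9808] 173.64 [-2.4 -9.6 14.6] 0.031668780842501854
rows 251.19 278.21 349.43 [0.5453 0.1518 0.    ] [0.5451 0.1512 0.048 ] [0.5482 0.1789 0.048 ]
```

View pics/top17z.png

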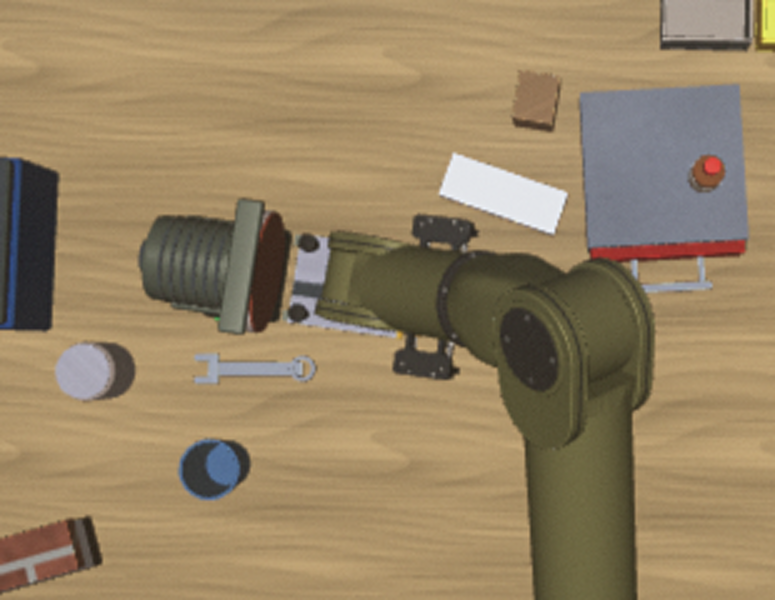

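The top view shows the drawer shut, at (668,250), and the bystanders in their places. The wedge is steady and pressed flat in its lane. Handing in.

```bash
python3 -c "
from rig import ctrl
print(ctrl.sign_off())"
```

```text
the job is handed in; nothing more can be done
None
```

The job is handed in: the pack is in the shut drawer, and the wedge is holding the table up with the gripper still closed on its black grip. It took about 23 s of the 72 s.

**Drawer:** I set the pack flat in the drawer and pushed the drawer by its handle. It stopped solid, with no further movement at 12 N. The pictures show the red front flush with the chest.

**Table lift:** I slid the wedge in along the lane under the lip, about 16.5 mm past first contact, which works out to a gap of about 4.9 mm. The lip's shift in the side camera is coarser and suggests 3 to 5 mm. I have no direct measurement of the gap.

**At hand-in:** The pose and forces were steady, with the gripper pressing down about 14 N and pushing forward about 10 N. The gripper looked clear of the table, and the other things on the bench appeared where they started.

**Problems along the way:**
- Pushing tilted the gripper to about 11°.
- The wedge's heel lifted by about a millimetre or two during two of the pushes. I pressed it down again each time, and the last wrist picture suggests it is flat.

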